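# Spit the washed rollers and hang them to dry

## Task

The three washed ink-roller sleeves have drained in the sloping chute and must not lie on their rubber any longer. Take the spit from the drying rack by its handle, push it up through the bores of all three at once, lift them off together as one stack, and hang the spit back in the rack's two notches, neck in the near cheek, with the rollers hanging between the cheeks and touching neither of them. Do not touch the rubber with the gripper, do not drop a roller, and leave the other things on the table where they are.

Things in the scene. Friction and masses are not known exactly. Their poses are not given: they have to be found in the camera images.
- chute: Draining chute, fixed: a V trough of bare sheet aluminium (two flats at 90 degrees, 128 mm long) on plywood uprights and foot. It rises at 30 degrees from the horizontal towards the chute's own +x. Origin: on the table straight below the mouth; x level, uphill; z up. The low end is the mouth, the high end is open. A tub lid (129 mm, 9 high) under the mouth catches drips.
- chute_mouth (a point): On the rollers' common axis at the lowest roller's lower face, 175 mm above the table. From here the axis runs uphill along (cos 30, 0, sin 30 degrees) in the chute's frame. Two sheet ears stop the rollers; their outer side is 6 mm before this point. The slot between them is 34 mm wide, centred on the axis, open to the top and down to the fold; the ears end 19 mm above the axis.
- sleeve_a: Lowest of three equal roller sleeves lying end to end in the trough: black rubber tube on a white plastic core, outside 50 mm, bore 28 mm right through, 32 mm long, about 50 g. Together they fill the first 98 mm of the axis uphill from the mouth. Origin: centre of its lower end face; z along its bore, uphill at the start.
- sleeve_b: Middle roller sleeve, same as sleeve_a, 33 mm farther up the axis.
- sleeve_c: Highest roller sleeve, same as sleeve_a, 65 mm farther up the axis than the lowest.
- sleeve_a_mid (a point): Centre of sleeve_a (16 mm from either face, on the bore's axis).
- sleeve_b_mid (a point): Centre of sleeve_b.
- sleeve_c_mid (a point): Centre of sleeve_c.
- spit: Spit, 140 g: straight steel rod, 12 mm diameter, with a wooden handle; starts level in the rack. Origin: on the axis, middle of the neck that sits in the rack's near cheek; x to the tip, z up at the start. Along x in mm: handle -90 to -10 (flat sides, 18 wide in y, 24 high in z), bare neck -10 to 10, collar (30 mm across) 10 to 16, rod 16 to 154, cone to a 4 mm blunt tip at 166.
- spit_grip (a point): Middle of the wooden handle, on the axis, 50 mm behind the spit's origin.
- spit_collar (a point): On the axis at the collar's face towards the tip, 16 mm ahead of the spit's origin; rollers slide down against it when the tip is held higher than the handle.
- spit_tip (a point): The tip, 166 mm ahead of the spit's origin.
- spit_far (a point): The point of the spit's axis that sits in the far cheek when hung, 144 mm ahead of its origin.
- rack: Drying rack, fixed: plywood foot 176 x 80 x 12 mm, two upright cheeks 8 mm thick, 68 mm wide, their middles 72 mm either side of the centre along x, each with a 90 degree V notch, 56 mm wide at the rim 110 mm above the table. Origin: on the table under the middle; x along the hung spit from handle to tip; z up. The handle sticks out past the near (-x) cheek over free table.
- rack_near (a point): Where the spit's axis rests in the near cheek's notch: 90 mm above the table, mid thickness. The neck's 20 mm leaves 6 mm play lengthways either way between the collar (inside the cheek) and the handle (outside).
- rack_far (a point): Where the spit's axis rests in the far cheek's notch, 90 mm above the table.
- clamp: Bystander: spring clamp lying flat, 40 x 111 x 24 mm. Origin under its middle.
- jar: Bystander: low screw-lid ink jar, 68 mm across, 63 mm high. Origin under its middle.

How it is judged:
By the outcome, as a careful person would: the job done as asked, in the order asked, and still so for the second after the job is handed in, with the robot touching nothing.
It also fails if it takes over 64 s, if anything falls off the work surface, if the arm or the gripper's body presses on something with over 40 N, if the wrist force passes 120 N, or if a joint passes its speed limit or range.

## Robot

A 7-joint arm with a two-finger parallel gripper is mounted at the origin on the work surface; the furniture and walls round the work are solid. World frame = base frame: x ahead of the robot, y to its left, z up, the work surface at z = 0. Lengths are in m, angles in rad, forces in N, time in s.
With the tool pointing down it reaches from about 0.35 to 0.9 m from the base axis. Payload 8.1 kg.
Tool frame: the origin (TCP) lies where the fingers leave the gripper's body, on its centre line; the fingertips stand 66 mm ahead of it and the grasp point (between the pads) lies 47 mm ahead of it (arm.tip_reach is the distance from the TCP to the fingertips, in m); z points along the fingers, y is the direction in which the jaws open and shut (so a half turn about z gives the same grasp; the last joint's range is limited). The gripper opens to 92 mm and grips with 3 to 60 N. Pads are 19 mm wide; open, the fingers measure 130 mm over their backs; the gripper's body (75 mm by 190 mm) begins 47 mm behind the grasp point.
Start: joints at [-1.38, 0.434, 0.025, 1.573, -0.012, 1.134, -0.075], TCP at [0.181, 0.598, 0.292] pointing down, gripper open.
Joint ranges: [-2.62, 2.62], [-0.44, 2.09], [-1.27, 1.32], [0.08, 2.57], [-1.32, 4.46], [0.12, 2], [-2.74, 2.74]. Speed limits (rad/s): [2.22, 2.22, 3.01, 3.01, 3.14, 3.14, 3.14].

## Interface

Orientations are given as a rotation vector (axis times angle).
In Python, from cell import arm gives the robot as it stands.
- The arm moves only by the tool carry_out, never from a script. Its argument "plan" is a list of rows, each a list of 5 numbers: the shift along the world's x, y, z in cm, then the turn about the world's z in rad, then the finger opening in cm, from 0 to 9.18. In form: [[tx, ty, tz, spin, fingers], ...]. A call has 1 to 20 rows; each row is the pose to reach, as a shift and turn from the pose measured when the call began; what a row does not reach only later rows make up. A row lasts 1/10 s, in which the tool goes at most 50 mm and 8.59 degrees, less where a joint would pass 70% of its speed; a pose out of reach is approached as far as the arm can. A call with a gripper value outside its range is refused whole. The fingers move at their own pace and stop on an object; "squeeze" is the grip in N (left out, the last holds). Time passes only in rows, so rows that repeat a pose let the fingers close. It gives the time, the measured TCP pose, the force and the opening at its end, in the units of the state.
- arm.observe(): the state, without advancing time (a new reading comes with each control period).
- arm.get_image(name): name is "side" or "top" or "wrist"; returns (picture, depth): 384x512x3 uint8, red, green, blue; 384x512 float32, m along the optical axis (not along the pixel's ray), 0 where there is no reading.
- arm.get_calibration(name): a dict with "intrinsics" (3x3 intrinsics, pixels), "rvec" (rotation vector, rad) and "tvec" (3), from world to camera coordinates, as OpenCV has them; the wrist camera has in their place "tool_from_camera" (4x4, takes a point from camera to tool coordinates, whose origin is the TCP and whose axes are the flange's). Camera axes: x right, y down, z forward; pixel columns grow to the right and rows downward; lengths in m; the calibration is good to about 2 mm. The wrist camera is an equidistant fisheye: a pixel r from the principal point sees the ray r / f radians off the axis. A picture is of the moment at which its call begins: read the wrist's pose just before it. get_calibration takes no time and is no camera call.
- arm.sign_off(): hands the job in, once; it reports no verdict.
The state is a dict: "clock": time; "joints": joint angles; "dq": joint speeds; "joint_efforts": joint torques, N m; "position": TCP position; "ee_rot": TCP orientation; "force": force on the tool from outside, world axes, zero at the start; "ft_torque": the same for the moment, N m; "width": opening from 0.0 (shut) to 1.0 (fully open).
Only numpy, scipy, OpenCV 4.12 (cv2) and the standard library are available. Lean on these libraries where they do the work, as an engineer would, in place of code of your own. Each camera call takes 0.05 s, during which the arm holds its last target. There are 200 camera calls.

## Working session

There is one attempt and no reset: what is moved stays moved. The work goes in short steps, Python scripts to look and compute and a tool call to move; the robot and the scene stay as the last step left them, time stands still between calls to the robot, and variables do not carry over. Pictures are saved under pics/ and viewed, about 8 in all and at most 12, crops included, and the job is handed in when it is done.

Besides the shell and the picture viewer there is one more tool, called after "Call:" as name([rows], argument=value, ...), one row to a line, values as JSON. carry_out: Moves the arm, as the interface text tells. Its arguments: {"type":"object","properties":{"plan":{"type":"array"},"squeeze":{"type":"number"}},"required":["plan"]}

```bash
mkdir -p pics; cat > h.py <<'E'
import numpy as np, cv2
from scipy.spatial.transform import Rotation as R
from cell import arm
def pose():
    s=arm.observe(); return np.array(s['position']),R.from_rotvec(s['ee_rot']).as_matrix()
def cloud(name,p=None,Rm=None,im=None):
    """image, world points per pixel (HxWx3), nan where no depth"""
    if name=='wrist' and p is None: p,Rm=pose()
    img,d=arm.get_image(name) if im is None else im
    c=arm.get_calibration(name); K=np.array(c['intrinsics'])
    v,u=np.mgrid[0:384,0:512].astype(float)
    x=(u-K[0,2])/K[0,0]; y=(v-K[1,2])/K[1,1]
    if name=='wrist':
        r=np.hypot(x,y)+1e-9; t=np.tan(np.minimum(r,1.5)); x=x/r*t; y=y/r*t
    P=np.dstack([x*d,y*d,d])
    if name=='wrist':
        T=np.array(c['tool_from_camera']); W=(P@T[:3,:3].T+T[:3,3])@Rm.T+p
    else:
        Rc=cv2.Rodrigues(np.array(c['rvec'],float))[0]; W=(P-np.ravel(c['tvec']))@Rc
    W[d<=0]=np.nan
    return img,W
def save(name,img): cv2.imwrite('pics/'+name,cv2.cvtColor(img,cv2.COLOR_RGB2BGR))
E
python3 - <<'E'
from h import *
s=arm.observe(); print({k:np.round(v,3) for k,v in s.items()})
ims={n:cloud(n) for n in('side','top','wrist')}
np.savez('a.npz',**{n+k:v for n,(i,w) in ims.items() for k,v in(('i',i),('w',w))})
save('a.png',np.hstack([ims['top'][0],ims['side'][0]])[:, :]) if 0 else None
save('top0.png',ims['top'][0]); save('side0.png',ims['side'][0]); save('wr0.png',ims['wrist'][0])
for n in('side','top','wrist'):
    c=arm.get_calibration(n); print(n,{k:np.round(v,3).tolist() for k,v in c.items()})
E
```

```text
{'clock': np.float64(0.0), 'joints': array([-1.38 ,  0.435,  0.025,  1.574, -0.012,  1.134, -0.075]), 'dq': array([-0.001, -0.001, -0.001,  0.   ,  0.   , -0.   ,  0.001]), 'joint_efforts': array([ 0.0000e+00, -6.6785e+01,  9.8500e-01, -3.1446e+01, -6.1000e-02,
        4.3000e-02,  0.0000e+00]), 'position': array([0.181, 0.598, 0.291]), 'ee_rot': array([-4.600e-01, -3.108e+00,  3.000e-03]), 'force': array([-0.226, -0.854, -0.255]), 'ft_torque': array([ 0.004,  0.039, -0.024]), 'width': np.float64(0.997)}
side {'intrinsics': [[385.126, 0.0, 256.684], [0.0, 385.126, 185.61], [0.0, 0.0, 1.0]], 'rvec': [2.054, -0.324, 0.207], 'tvec': [-0.396, 0.173, 1.032]}
top {'intrinsics': [[406.087, 0.0, 258.7], [0.0, 406.087, 193.775], [0.0, 0.0, 1.0]], 'rvec': [2.226, -2.191, 0.074], 'tvec': [-0.031, 0.438, 1.134]}
wrist {'intrinsics': [[297.319, 0.0, 257.686], [0.0, 297.319, 186.805], [0.0, 0.0, 1.0]], 'tool_from_camera': [[0.001, -0.954, -0.299, 0.082], [1.0, 0.001, -0.002, -0.001], [0.002, -0.299, 0.954, -0.091], [0.0, 0.0, 0.0, 1.0]]}
```

View pics/top0.png

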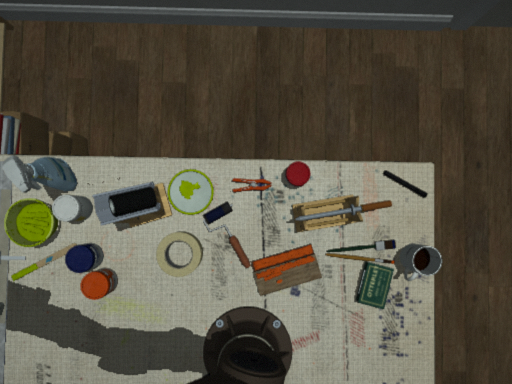

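View pics/side0.png

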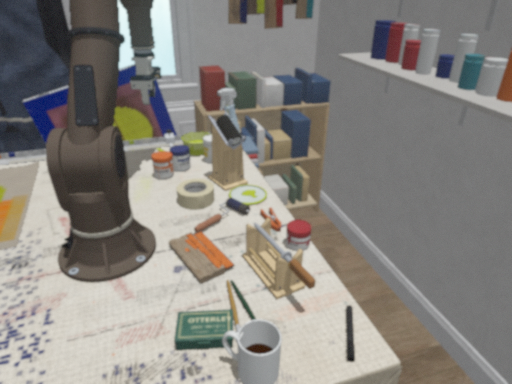

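```bash
python3 - <<'E'
from h import *
D=np.load('a.npz')
for n in('top','side'):
    I=D[n+'i'].astype(int);W=D[n+'w']; hsv=cv2.cvtColor(D[n+'i'],cv2.COLOR_RGB2HSV)
    print(n,'valid',np.isfinite(W[...,0]).mean())
    box=(W[...,0]>.25)&(W[...,0]<.6)
    rk=box&(W[...,1]<-.0)&(W[...,1]>-.42)
    # handle: brown/orange wood, z 0.07..0.12
    h=rk&(hsv[...,0]<15)&(hsv[...,1]>120)&(W[...,2]>.07)&(W[...,2]<.13)&(W[...,1]<-.25)
    print('handle',h.sum(),np.nanmean(W[h],0).round(3),np.nanmin(W[h],0).round(3),np.nanmax(W[h],0).round(3))
    # axis: everything high (rod+handle) z>.085
    # rod: grey, between cheeks
    g=rk&(hsv[...,1]<60)&(W[...,2]>.07)&(W[...,2]<.12)&(W[...,0]<.5)
    print('rod',g.sum(),np.nanmean(W[g],0).round(3),np.nanmin(W[g],0).round(3),np.nanmax(W[g],0).round(3))
    q=W[h|g]; c=np.median(q,0); q=q[np.linalg.norm(q-c,axis=1)<.2]
    u=np.linalg.svd(q[:,:2]-q[:,:2].mean(0),full_matrices=False)[2][0]; print('axis dir',u,np.degrees(np.arctan2(u[1],u[0])),q.mean(0))
    ck=rk&(W[...,2]>.1)&(W[...,2]<.118)&~h; print('cheek rim',ck.sum(),np.nanmin(W[ck],0).round(3) if ck.any() else '',np.nanmax(W[ck],0).round(3) if ck.any() else '')
    ch=(W[...,0]>.25)&(W[...,0]<.62)&(W[...,1]>.1)&(W[...,1]<.5)
    b=ch&(I.max(2)<45)&(W[...,2]>.15)
    print('black',b.sum(),np.nanmean(W[b],0).round(3),np.nanmin(W[b],0).round(3),np.nanmax(W[b],0).round(3))
    al=ch&(W[...,2]>.1)
    print('chute high',al.sum(),np.nanmin(W[al],0).round(3),np.nanmax(W[al],0).round(3))
s=slice
i=D['topi'][160:250,80:410]; i=cv2.resize(i,None,fx=2.4,fy=2.4,interpolation=cv2.INTER_CUBIC)
j=D['sidei'][90:310,140:330]; j=cv2.resize(j,(int(190*1.7),int(220*1.7)),interpolation=cv2.INTER_CUBIC)
o=np.zeros((i.shape[0]+j.shape[0],792,3),np.uint8); o[:i.shape[0],:i.shape[1]]=i; o[i.shape[0]:,:j.shape[1]]=j
k=cv2.resize(D['wristi'],(460,345)); o[i.shape[0]:i.shape[0]+345,330:790]=k
save('crop1.png',o); print(o.shape)
E
```

```text
top valid 0.9962310791015625
handle 131 [ 0.409 -0.329  0.102] [ 0.397 -0.367  0.097] [ 0.421 -0.294  0.107]
rod 337 [ 0.39  -0.216  0.096] [ 0.368 -0.359  0.073] [ 0.433 -0.118  0.111]
axis dir [ 0.18127725 -0.98343203] -79.55583487254458 [ 0.39499387 -0.24799969  0.09751413]
cheek rim 165 [ 0.343 -0.368  0.1  ] [ 0.433 -0.131  0.115]
black 899 [0.408 0.266 0.218] [0.373 0.221 0.166] [0.442 0.321 0.247]
chute high 2672 [0.355 0.212 0.1  ] [0.495 0.5   0.277]
side valid 0.9960581461588541
handle 113 [ 0.405 -0.34   0.1  ] [ 0.395 -0.37   0.088] [ 0.416 -0.301  0.104]
rod 422 [ 0.388 -0.225  0.094] [ 0.339 -0.369  0.07 ] [ 0.434 -0.125  0.112]
axis dir [ 0.19290319 -0.98121779] -78.87774002608852 [ 0.39189572 -0.24907684  0.09550448]
cheek rim 248 [ 0.339 -0.368  0.1  ] [ 0.432 -0.132  0.112]<stdin>:20: RuntimeWarning: Mean of empty slice
Traceback (most recent call last):
ValueError: zero-size array to reduction operation fmin which has no identity
```

```bash
cat > cyl.py <<'E'
from h import *
from scipy.optimize import least_squares
def cyl(P,r,yaw0,el0,fix_el=None):
    """robust fit of a cylinder of radius r; returns a point on the axis, direction, rms"""
    c=P.mean(0)
    def d(t): e=t[3] if fix_el is None else fix_el; return np.array([np.cos(e)*np.cos(t[2]),np.cos(e)*np.sin(t[2]),np.sin(e)])
    def f(t):
        o=c+np.array([t[0]*np.sin(t[2]),-t[0]*np.cos(t[2]),t[1]])
        q=P-o; a=d(t); return np.linalg.norm(q-np.outer(q@a,a),axis=1)-r
    s=least_squares(f,[0,-r,yaw0,el0],loss='soft_l1',f_scale=.002); t=s.x
    return c+np.array([t[0]*np.sin(t[2]),-t[0]*np.cos(t[2]),t[1]]),d(t),np.degrees(t[2]),np.degrees(t[3]),np.median(abs(f(t)))
E
python3 - <<'E'
from cyl import *
D=np.load('a.npz')
for n in('top','side'):
    I=D[n+'i'].astype(int);W=D[n+'w']
    ch=(W[...,0]>.3)&(W[...,0]<.5)&(W[...,1]>.18)&(W[...,1]<.36)
    b=ch&(I.max(2)<(50 if n=='top' else 75))&(W[...,2]>.18)
    print(n,'black',b.sum())
    if b.sum()>50:
        P=W[b]; o,a,y,e,m=cyl(P,.025,1.7,.52); print('axis pt',o.round(4),'dir',a.round(3),y,e,'res',m)
        t=(P-o)@a; lo,hi=np.percentile(t,[1,99]); print('lo end',(o+lo*a).round(4),'hi',(o+hi*a).round(4),'len',hi-lo)
    lid=(W[...,2]<.02)&(W[...,2]>.004)&(W[...,0]>.33)&(W[...,0]<.55)&(W[...,1]>.05)&(W[...,1]<.3)
    print('lid',lid.sum(),np.nanpercentile(W[lid],[2,98],axis=0).round(3).tolist())
i=D['topi'][160:250,80:410]; i=cv2.resize(i,None,fx=2.4,fy=2.4,interpolation=cv2.INTER_CUBIC)
j=D['sidei'][90:310,140:330]; j=cv2.resize(j,(int(190*1.7),int(220*1.7)),interpolation=cv2.INTER_CUBIC)
o=np.zeros((i.shape[0]+j.shape[0],792,3),np.uint8); o[:i.shape[0],:i.shape[1]]=i; o[i.shape[0]:,:j.shape[1]]=j
k=cv2.resize(D['wristi'],(460,345)); o[i.shape[0]:i.shape[0]+345,330:790]=k
save('crop1.png',o); print(o.shape)
E
```

```text
top black 904
axis pt [0.4113 0.2671 0.1955] dir [-0.263  0.825  0.5  ] 107.69706943163145 29.970988252436893 res 0.0009817259134110787
lo end [0.4215 0.2351 0.1761] hi [0.3962 0.3143 0.2241] len 0.096016023555759
lid 1829 [[0.339, 0.065, 0.004], [0.522, 0.291, 0.018]]
side black 301
axis pt [0.4102 0.2635 0.1924] dir [-0.256  0.825  0.504] 107.22662170824258 30.27990821565699 res 0.0012242635398068795
lo end [0.4191 0.235  0.175 ] hi [0.3957 0.3102 0.2209] len 0.09115501485828559
lid 730 [[0.338, 0.056, 0.004], [0.498, 0.292, 0.019]]
(590, 792, 3)
```

View pics/crop1.png

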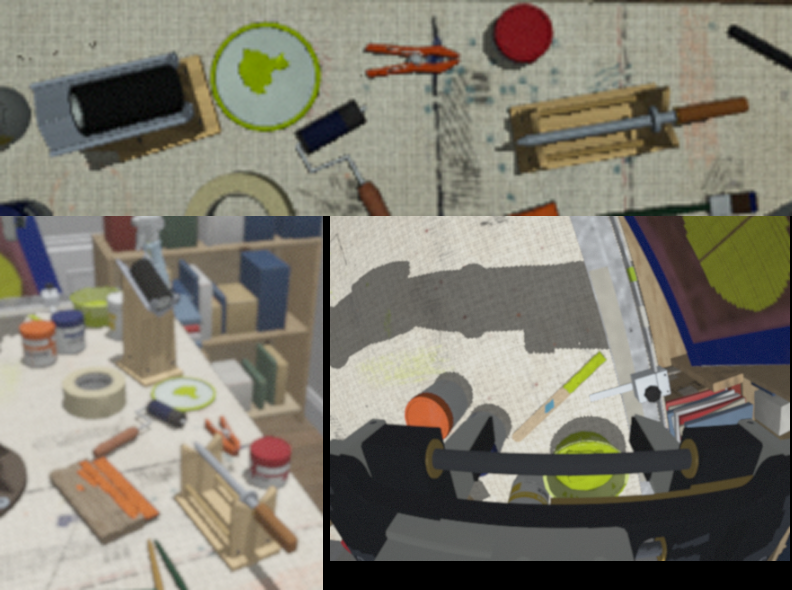

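Call:
carry_out([
  [2, 0, 4, 0, 9],
  [4, -2, 8, 0, 9],
  [7, -5, 12, 0, 9],
  [10, -9, 13, -0.1, 9],
  [13, -13, 13, -0.2, 9],
  [16, -17, 13, -0.3, 9],
  [18, -21, 13, -0.4, 9],
  [20, -25, 13, -0.5, 9],
  [22, -29, 13, -0.6, 9],
  [22.5, -34, 13, -0.7, 9],
  [22.7, -38.5, 13, -0.8, 9],
  [22.7, -43, 13, -0.9, 9],
  [22.7, -47.5, 13, -1.0, 9],
  [22.7, -52, 13, -1.08, 9],
  [22.7, -56.5, 13, -1.08, 9],
  [22.7, -61, 13, -1.08, 9],
  [22.7, -65.5, 12, -1.08, 9],
  [22.7, -70, 11, -1.08, 9],
  [22.7, -74.5, 9, -1.08, 9],
  [22.7, -79, 7, -1.08, 9],
])

```text
clock: 2.15
position: [0.4075, -0.1938, 0.3614]
ee_rot: [1.991, 2.429, 0.001]
force: [1.4, 0.8, -1.0]
width: 0.98
```

```bash
cat > rack.py <<'E'
from cyl import *
def rack(img,W):
    hsv=cv2.cvtColor(img,cv2.COLOR_RGB2HSV)
    rk=(W[...,0]>.3)&(W[...,0]<.5)&(W[...,1]<-.05)&(W[...,1]>-.42)
    h=rk&(hsv[...,0]<16)&(hsv[...,1]>120)&(W[...,2]>.09)&(W[...,2]<.13)&(W[...,1]<-.28)
    g=rk&(hsv[...,1]<70)&(W[...,2]>.085)&(W[...,2]<.102)
    print('handle',h.sum(),np.percentile(W[h],[1,50,99],axis=0).round(4).tolist())
    P=W[g]; o,a,y,e,m=cyl(P,.006,1.75,0.); d=np.linalg.norm((P-o)-np.outer((P-o)@a,a),axis=1); P=P[d<.009]
    o,a,y,e,m=cyl(P,.006,1.75,0.); t=(P-o)@a
    print('rod',g.sum(),o.round(4),a.round(3),y,e,m,'ends',(o+t.min()*a).round(4),(o+t.max()*a).round(4))
    a2=a; H=W[h]; th=(H-o)@a2; print('handle along axis',np.percentile(th,[1,99]),'lateral',np.percentile((H-o)@np.array([-a[1],a[0],0]),[1,99]))
    lo=np.percentile(th,1); print('grip from handle rear +40:',(o+(lo+.04)*a).round(4),'from front -40',(o+(np.percentile(th,99)-.04)*a).round(4))
    hi=rk&(W[...,2]>.102)&(W[...,2]<.118)&~h
    t=(W[hi]-o)@a; hh,ed=np.histogram(t,bins=np.arange(-.15,.15,.004)); print('rim hist',[(round(e+.002,3),int(c)) for e,c in zip(ed,hh) if c>3])
E
python3 - <<'E'
from rack import *
D=np.load('a.npz'); rack(D['topi'],D['topw'])
img,W=cloud('wrist'); np.savez('b.npz',i=img,w=W); save('wr1.png',img); rack(img,W)
E
```

```text
handle 167 [[0.3968, -0.3657, 0.0977], [0.4098, -0.329, 0.1024], [0.4212, -0.2942, 0.1065]]
rod 328 [ 0.3882 -0.2088  0.0909] [-0.187  0.982 -0.011] 100.76614411729632 -0.6078631919826382 0.0010116362792915333 ends [ 0.4184 -0.3678  0.0926] [ 0.371  -0.1184  0.0899]
handle along axis [-0.15980984 -0.08722107] lateral [-0.00582148  0.00943783]
grip from handle rear +40: [ 0.4106 -0.3265  0.0922] from front -40 [ 0.4119 -0.3338  0.0923]
rim hist [(np.float64(-0.076), 17), (np.float64(-0.072), 17), (np.float64(-0.064), 4), (np.float64(-0.06), 10), (np.float64(0.068), 18), (np.float64(0.072), 19)]
handle 291 [[0.3954, -0.3374, 0.098], [0.4053, -0.3146, 0.1003], [0.4144, -0.295, 0.1026]]
rod 1443 [ 0.3836 -0.2028  0.0885] [-0.179  0.984 -0.004] 100.30922539890574 -0.23956152322973573 0.00043229821527654335 ends [ 0.4001 -0.2935  0.0889] [ 0.3686 -0.1202  0.0881]
handle along axis [-0.13695465 -0.09439008] lateral [-0.00751932  0.005951  ]
grip from handle rear +40: [ 0.4009 -0.2982  0.0889] from front -40 [ 0.4076 -0.335   0.089 ]
rim hist [(np.float64(-0.088), 9), (np.float64(-0.084), 50), (np.float64(-0.08), 70), (np.float64(-0.076), 4), (np.float64(-0.068), 26), (np.float64(-0.064), 6), (np.float64(0.056), 4), (np.float64(0.06), 70), (np.float64(0.064), 69)]
```

View pics/wr1.png

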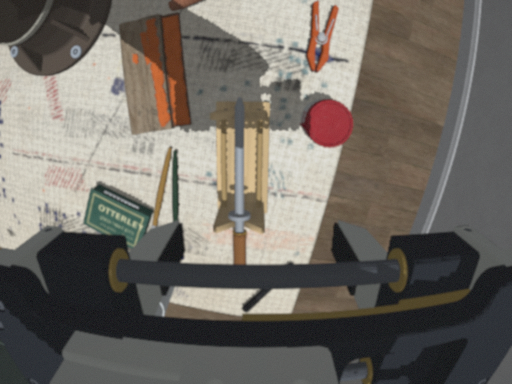

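Call:
carry_out([
  [0.1, -4.5, -1, -0.012, 9],
  [0.2, -9, -3, -0.012, 9],
  [0.25, -13, -6, -0.012, 9],
  [0.25, -14.9, -10, -0.012, 9],
  [0.25, -14.9, -14, -0.012, 9],
  [0.25, -14.9, -17, -0.012, 9],
  [0.25, -14.9, -18, -0.012, 9],
  [0.25, -14.9, -18, -0.012, 9],
])

```text
clock: 3.0
position: [0.4074, -0.3486, 0.1783]
ee_rot: [-2.01, -2.412, 0.007]
force: [0.2, -0.3, 1.1]
width: 0.982
```

```bash
python3 - <<'E'
from rack import *
p,Rm=pose(); img,W=cloud('wrist',p,Rm); save('wr2.png',img); print(p.round(4),Rm.round(3).tolist())
hsv=cv2.cvtColor(img,cv2.COLOR_RGB2HSV)
L=(W-p)@Rm   # tool frame
h=(hsv[...,0]<16)&(hsv[...,1]>110)&(W[...,2]>.088)&(W[...,2]<.115)&(abs(L[...,1])<.03)
H=L[h]; print(h.sum(),np.percentile(H,[1,50,99],axis=0).round(4).tolist(),W[h][:,2].max())
for a in np.arange(-.02,.06,.01):
    s=H[abs(H[:,0]-a)<.005]; 
    if len(s)>5: print(round(a,3),len(s),s[:,1].min().round(4),s[:,1].max().round(4))
# collar
g=(hsv[...,1]<70)&(W[...,2]>.096)&(W[...,2]<.115)&(abs(L[...,1])<.02)&(L[...,0]>.03)&(L[...,0]<.15)
print('collar',g.sum(),np.percentile(L[g],[2,50,98],axis=0).round(4).tolist())
g=(hsv[...,1]<70)&(W[...,2]>.085)&(W[...,2]<.1)&(abs(L[...,1])<.02)&(L[...,0]>.09)
print('rod y at x', [(round(a,2),np.median(L[g][abs(L[g][:,0]-a)<.01][:,1]).round(4)) for a in(.1,.12,.14,.16,.18)],np.median(W[g][:,2]))
E
```

```text
[ 0.4074 -0.3486  0.1783] [[-0.18, 0.984, -0.004], [0.984, 0.18, -0.002], [-0.001, -0.005, -1.0]]
2771 [[-0.0192, -0.0042, 0.0766], [0.0222, 0.0034, 0.0781], [0.0544, 0.011, 0.0804]] 0.10241155406117453
-0.02 147 -0.0038 0.0113
-0.01 305 -0.0038 0.0111
0.0 327 -0.0038 0.011
0.01 347 -0.0037 0.0107
0.02 364 -0.0037 0.0111
0.03 402 -0.0049 0.0114
0.04 429 -0.0042 0.0113
0.05 449 -0.0042 0.011
collar 498 [[0.0446, -0.0081, 0.0743], [0.0792, 0.0036, 0.0766], [0.0822, 0.0152, 0.0821]]
rod y at x [(0.1, np.float64(0.0033)), (0.12, np.float64(0.0032)), (0.14, np.float64(0.0033)), (0.16, np.float64(nan)), (0.18, np.float64(nan))] 0.0933458251868589
  return _methods._mean(a, axis=axis, dtype=dtype,
  ret = ret.dtype.type(ret / rcount)
```

Call:
carry_out([
  [0.2, 0.85, -1, 0, 9],
  [0.2, 0.85, -2.5, 0, 9],
  [0.2, 0.85, -4.1, 0, 9],
  [0.2, 0.85, -4.1, 0, 9],
  [0.2, 0.85, -4.1, 0, 9],
])

```text
clock: 3.55
position: [0.4101, -0.3405, 0.1386]
ee_rot: [2.01, 2.414, -0.006]
force: [-0.9, -0.4, -0.0]
width: 0.979
```

```bash
python3 - <<'E'
from h import *
s=arm.observe(); print({k:np.round(s[k],4).tolist() for k in('clock','position','ee_rot','force','joints','dq')})
E
```

```text
{'clock': 3.55, 'position': [0.4101, -0.3405, 0.1386], 'ee_rot': [2.0104, 2.4139, -0.0064], 'force': [-0.8628, -0.3854, -0.0236], 'joints': [0.0699, 0.5637, 0.7395, 2.0074, -0.536, 0.7721, 1.3109], 'dq': [-0.0024, -0.0131, 0.0114, -0.0126, 0.0044, 0.0034, -0.0027]}
```

Call:
carry_out([
  [0, 0, -0.1, 0, 3],
  [0, 0, -0.1, 0, 1],
  [0, 0, -0.1, 0, 0],
  [0, 0, -0.1, 0, 0],
  [0, 0, -0.1, 0, 0],
  [0, 0, -0.1, 0, 0],
  [0, 0, -0.1, 0, 0],
  [0, 0, -0.1, 0, 0],
  [0, 0, -0.1, 0, 0],
], squeeze=10)

```text
clock: 4.45
position: [0.4101, -0.3405, 0.1376]
ee_rot: [2.01, 2.414, -0.006]
force: [-0.3, 0.3, 0.0]
width: 0.249
```

Call:
carry_out([
  [0, 0, 0, 0, 0],
  [0, 0, 0, 0, 0],
  [0, 0, 0, 0, 0],
  [0, 0, 0, 0, 0],
], squeeze=12)

```text
clock: 4.85
position: [0.4103, -0.3405, 0.1377]
ee_rot: [2.01, 2.414, -0.006]
force: [1.6, 1.7, -0.0]
width: 0.195
```

Call:
carry_out([
  [0, 0.03, -0.5, 0, 0],
  [-0.01, 0.05, -1.0, 0, 0],
  [-0.02, 0.12, -1.5, 0, 0],
  [-0.04, 0.24, -1.95, 0, 0],
  [-0.07, 0.4, -2.45, 0, 0],
  [-0.11, 0.61, -2.85, 0, 0],
  [-0.11, 0.61, -2.85, 0, 0],
  [-0.11, 0.61, -2.85, 0, 0],
])

```text
clock: 5.65
position: [0.409, -0.3342, 0.1089]
ee_rot: [-2.01, -2.414, 0.006]
force: [2.9, -1.5, -1.4]
width: 0.2
```

```bash
cat > spit.py <<'E'
from cyl import *
def spit(n='side',el0=.5,yaw0=1.75,back=False):
    p,Rm=pose(); img,W=cloud(n,p,Rm); hsv=cv2.cvtColor(img,cv2.COLOR_RGB2HSV)
    g0=p+Rm[:,2]*.047; u=np.array([np.cos(yaw0),np.sin(yaw0),0]); q=W-g0; v=np.array([-u[1],u[0],0])
    t=q@u; m=(hsv[...,1]<90)&(abs(q@v)<.03)&(t>.075)&(t<.23)&(abs(q[...,2]-t*np.tan(el0))<.035)
    P=W[m]; 
    for _ in range(3):
        o,a,y,e,r=cyl(P,.006,yaw0,el0); d=np.linalg.norm((P-o)-np.outer((P-o)@a,a),axis=1); P=P[d<.011]
    tt=(P-o)@a; s0=(g0-o)@a
    L=(o+s0*a-g0)@Rm
    print(n,len(P),'yaw',round(y,2),'elev',round(e,2),'res',round(r,4),'tip',(o+tt.max()*a).round(4),'grip->tip',(tt.max()-s0).round(4),'axis at grip, tool xyz',L.round(4),'p',p.round(4),'toolx yaw',np.degrees(np.arctan2(Rm[1,0],Rm[0,0])).round(2),'toolz',Rm[:,2].round(3))
    return img,W,o,a
E
python3 - <<'E'
from spit import *
a=spit('side'); b=spit('top'); c=spit('wrist')
save('s2.png',cv2.resize(a[0][190:310,200:340],None,fx=4,fy=4))
E
```

```text
side 210 yaw 100.41 elev 28.92 res 0.0007 tip [ 0.3732 -0.1394  0.1724] grip->tip 0.2269 axis at grip, tool xyz [-0.0004  0.0001 -0.0008] p [ 0.409  -0.3342  0.1089] toolx yaw 100.43 toolz [-0.003 -0.003 -1.   ]
top 193 yaw 100.14 elev 29.02 res 0.0006 tip [ 0.3761 -0.144   0.171 ] grip->tip 0.2217 axis at grip, tool xyz [-0.0008  0.0012 -0.0015] p [ 0.409  -0.3341  0.109 ] toolx yaw 100.43 toolz [-0.003 -0.003 -1.   ]
wrist 4834 yaw 100.21 elev 28.96 res 0.0003 tip [ 0.3883 -0.2276  0.1221] grip->tip 0.1241 axis at grip, tool xyz [ 0.     -0.0013  0.0001] p [ 0.409  -0.3341  0.109 ] toolx yaw 100.43 toolz [-0.003 -0.003 -1.   ]
```

View pics/s2.png

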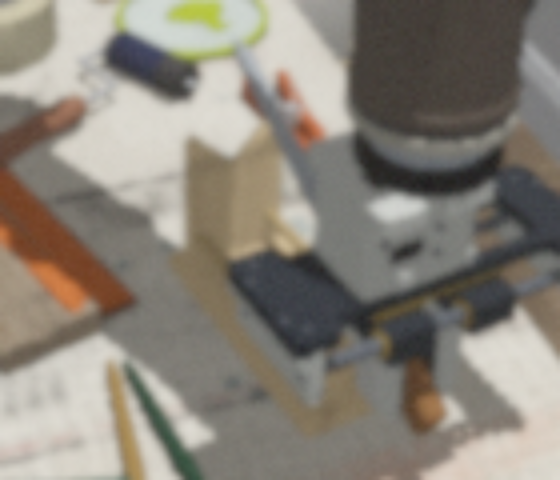

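Call:
carry_out([
  [0, 0.04, -0.15, 0, 0],
  [0, 0.04, -0.15, 0, 0],
  [0, 0.04, -0.15, 0, 0],
])

```text
clock: 6.1
position: [0.409, -0.3336, 0.1076]
ee_rot: [-2.01, -2.414, 0.006]
force: [1.6, -1.2, 2.2]
width: 0.192
```

Call:
carry_out([
  [0, 0, 0, 0, 0],
  [0, 0, 0, 0, 0],
  [0, 0, 0, 0, 0],
  [0, 0, 1, 0, 0],
  [0, 0, 3, 0, 0],
  [0, 0, 6, 0, 0],
  [0, 0, 10, 0, 0],
  [0, 0, 13, 0, 0],
  [0, 0, 14, 0, 0],
  [0, 0, 14, 0, 0],
], squeeze=60)

```text
clock: 7.1
position: [0.409, -0.3335, 0.2486]
ee_rot: [2.009, 2.414, -0.004]
force: [0.3, -0.3, -0.9]
width: 0.19
```

```bash
python3 - <<'E'
from spit import *
a=spit('side'); b=spit('top'); c=spit('wrist')
I,W=b[0],b[1]; hsv=cv2.cvtColor(I,cv2.COLOR_RGB2HSV)
m=(hsv[...,0]<12)&(hsv[...,1]>140)&(W[...,0]>.42)&(W[...,0]<.52)&(W[...,1]>-.1)&(W[...,1]<.12)&(W[...,2]<.05)
print('clamp',m.sum(),np.percentile(W[m],[1,99],axis=0).round(3).tolist())
m=(hsv[...,0]>165)&(hsv[...,1]>140)&(W[...,0]>.4)&(W[...,2]>.03)&(W[...,2]<.08)&(W[...,1]<0)&(W[...,1]>-.25); print('jar',m.sum(),np.percentile(W[m],[1,99],axis=0).round(3).tolist() if m.any() else '')
E
```

```text
side 234 yaw 99.92 elev 29.65 res 0.0007 tip [ 0.3738 -0.1419  0.3151] grip->tip 0.2255 axis at grip, tool xyz [-0.0011 -0.0016 -0.002 ] p [ 0.409  -0.3335  0.2486] toolx yaw 100.45 toolz [-0.001 -0.002 -1.   ]
top 261 yaw 100.47 elev 30.17 res 0.0006 tip [ 0.3744 -0.1409  0.316 ] grip->tip 0.2268 axis at grip, tool xyz [-0.001   0.0013 -0.0017] p [ 0.4087 -0.3329  0.2473] toolx yaw 100.47 toolz [-0.003 -0.002 -1.   ]
wrist 5009 yaw 100.31 elev 30.34 res 0.0003 tip [ 0.3877 -0.2272  0.2625] grip->tip 0.1246 axis at grip, tool xyz [ 0.     -0.0014  0.    ] p [ 0.4085 -0.3327  0.2466] toolx yaw 100.46 toolz [-0.004 -0.001 -1.   ]
clamp 200 [[0.445, -0.054, 0.002], [0.48, 0.048, 0.023]]
jar 427 [[0.463, -0.156, 0.055], [0.521, -0.097, 0.068]]
```

Call:
carry_out([
  [0.9, 4.5, 0, 0.03, 0],
  [1.8, 9, 0, 0.06, 0],
  [2.7, 13.5, 0, 0.09, 0],
  [3.6, 18, 0, 0.124, 0],
  [4.5, 22.5, 0, 0.124, 0],
  [5.4, 27, 0, 0.124, 0],
  [6.3, 31.5, 0, 0.124, 0],
  [7, 35, -1, 0.124, 0],
  [7.25, 37, -3, 0.124, 0],
  [7.25, 37.6, -5, 0.124, 0],
  [7.25, 37.6, -6, 0.124, 0],
  [7.25, 37.6, -6, 0.124, 0],
])

```text
clock: 8.45
position: [0.4795, 0.0426, 0.1845]
ee_rot: [-1.854, -2.53, 0.012]
force: [0.5, -0.7, -1.3]
width: 0.193
```

```bash
python3 - <<'E'
from spit import *
M=np.array([.4205,.235,.1755]); y=np.radians(107.5); d=np.array([np.cos(y)*.866,np.sin(y)*.866,.5])
lat=np.array([np.sin(y),-np.cos(y),0]); up=np.cross(lat,d)
for n in('side','top'):
    I,W,o,a=spit(n,yaw0=y)
    s0=(pose()[0]+[0,0,-.047]-o)@a; tip=o+(s0+.2245)*a
    q=tip-M; print(n,'tip rel mouth: along',(q@d).round(4),'lat',(q@lat).round(4),'up',(q@up).round(4))
    # refit rollers same camera
    ch=(W[...,0]>.3)&(W[...,0]<.5)&(W[...,1]>.18)&(W[...,1]<.36)
    b=ch&(I.max(2)<(50 if n=='top' else 75))&(W[...,2]>.18); P=W[b]
    if len(P)>50: 
        oo,aa,yy,ee,mm=cyl(P,.025,1.87,.52); t=(P-oo)@aa; print(n,len(P),yy,ee,mm,'mouth',(oo+np.percentile(t,.5)*aa).round(4),'hi',(oo+np.percentile(t,99.5)*aa).round(4))
save('t3.png',cv2.resize(I[150:270,70:270],None,fx=3.9,fy=3.9,interpolation=cv2.INTER_CUBIC))
E
```

```text
side 123 yaw 106.42 elev 29.46 res 0.001 tip [0.4208 0.2305 0.2519] grip->tip 0.2277 axis at grip, tool xyz [-0.0013 -0.0027 -0.0025] p [0.4795 0.0426 0.1845] toolx yaw 107.51 toolz [-0.009 -0.003 -1.   ]
side tip rel mouth: along 0.0313 lat -0.0011 up 0.0684
side 295 106.9880384096805 30.162589256711293 0.0013725823833322555 mouth [0.4194 0.2348 0.175 ] hi [0.3962 0.3106 0.2211]
top 139 yaw 106.43 elev 28.77 res 0.0009 tip [0.4241 0.2283 0.2531] grip->tip 0.2255 axis at grip, tool xyz [-0.0033 -0.0008 -0.006 ] p [0.4802 0.0422 0.1855] toolx yaw 107.47 toolz [-0.007 -0.003 -1.   ]
top tip rel mouth: along 0.0315 lat 0.0014 up 0.0709
top 847 107.85018019598915 30.012404770148486 0.0008527671723353933 mouth [0.4216 0.2359 0.1765] hi [0.3963 0.3143 0.2241]
```

View pics/t3.png

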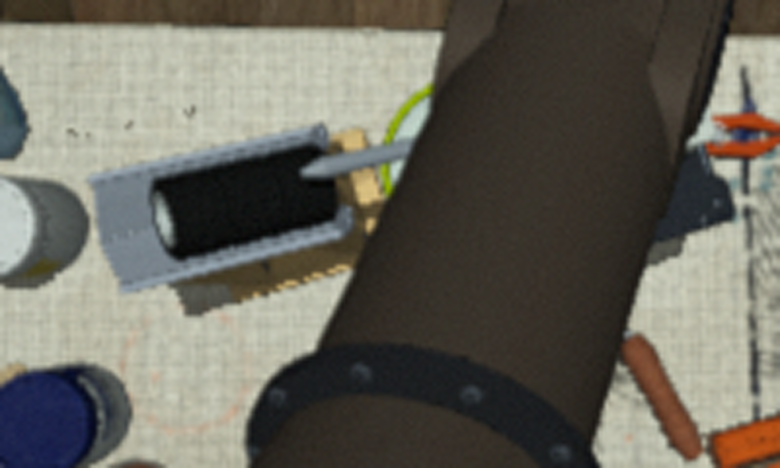

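Call:
carry_out([
  [0.5, -1.65, -1, 0, 0],
  [1.04, -3.3, -2, 0, 0],
  [0.78, -2.48, -3.5, 0, 0],
  [0.52, -1.65, -5, 0, 0],
  [0.26, -0.83, -6.5, 0, 0],
  [0, 0, -8, 0, 0],
  [0, 0, -8, 0, 0],
  [0, 0, -8, 0, 0],
])

```text
clock: 9.35
position: [0.4813, 0.0414, 0.1071]
ee_rot: [-1.858, -2.53, 0.007]
force: [0.5, -0.7, -0.9]
width: 0.188
```

```bash
cat > rel.py <<'E'
from spit import *
M=np.array([.4205,.2352,.1757]); y=np.radians(107.5); d=np.array([np.cos(y)*.866,np.sin(y)*.866,.5])
lat=np.array([np.sin(y),-np.cos(y),0]); up=np.cross(lat,d)
def rel(*ns):
    for n in ns:
        I,W,o,a=spit(n,yaw0=y); s0=(pose()[0]+[0,0,-.047]-o)@a; 
        for L,nm in((.2245,'tip'),(.0745,'collar')):
            q=o+(s0+L)*a-M; print(n,nm,'along',(q@d).round(4),'lat',(q@lat).round(4),'up',(q@up).round(4))
    return I
E
python3 - <<'E'
from rel import *
I=rel('side'); save('s4.png',cv2.resize(I[80:230,190:330],None,fx=4,fy=4,interpolation=cv2.INTER_CUBIC)); rel('top')
E
```

```text
side 145 yaw 110.19 elev 32.12 res 0.0019 tip [0.4021 0.2604 0.2106] grip->tip 0.2773 axis at grip, tool xyz [-0.0018  0.0016 -0.0031] p [0.4813 0.0414 0.1071] toolx yaw 107.4 toolz [-0.004 -0.002 -1.   ]
side tip along -0.0097 lat -0.0079 up 0.0134
side collar along -0.1595 lat -0.0019 up 0.0078
top 173 yaw 115.25 elev 35.27 res 0.0016 tip [0.4085 0.26   0.2172] grip->tip 0.2776 axis at grip, tool xyz [0.0061 0.027  0.0033] p [0.4815 0.0413 0.1073] toolx yaw 107.39 toolz [-0.004 -0.002 -1.   ]
top tip along -0.0081 lat 0.0019 up 0.0172
top collar along -0.1565 lat 0.0184 up 0.0029
```

View pics/s4.png

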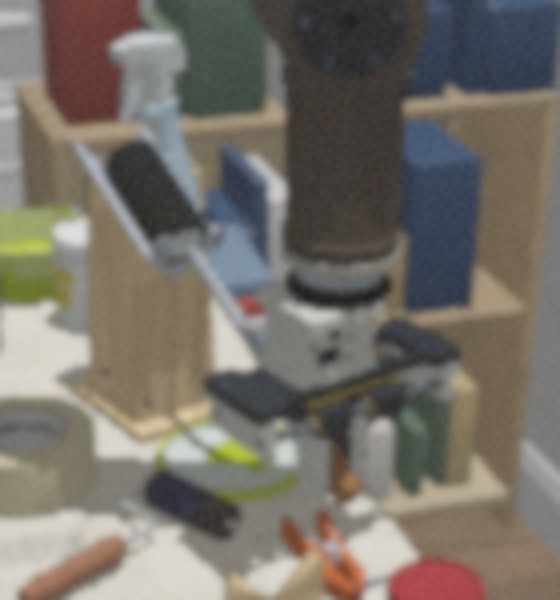

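```bash
sed -i 's/(t<.23)/(t<TM)/; s/back=False/TM=.23/' spit.py; sed -i 's/def rel(\*ns)/def rel(*ns,TM=.18)/; s/spit(n,yaw0=y)/spit(n,yaw0=y,TM=TM)/' rel.py
python3 - <<'E'
from rel import *
rel('side','top','wrist')
E
```

```text
side 109 yaw 107.74 elev 29.45 res 0.001 tip [0.4271 0.2131 0.1657] grip->tip 0.2087 axis at grip, tool xyz [-0.0015  0.0006 -0.0027] p [0.4816 0.0413 0.1074] toolx yaw 107.38 toolz [-0.003 -0.002 -1.   ]
side tip along -0.0091 lat -0.0004 up 0.0027
side collar along -0.1591 lat 0.0001 up 0.0042
top 43 yaw 106.85 elev 31.82 res 0.0008 tip [0.4282 0.2169 0.1702] grip->tip 0.2138 axis at grip, tool xyz [ 0.0018 -0.      0.0028] p [0.4816 0.0414 0.1073] toolx yaw 107.39 toolz [-0.003 -0.002 -1.   ]
top tip along -0.0091 lat 0.0019 up 0.0055
top collar along -0.159 lat 0.0005 up 0.0007
wrist 4988 yaw 107.34 elev 30.22 res 0.0003 tip [0.4478 0.144  0.123 ] grip->tip 0.1248 axis at grip, tool xyz [-0.     -0.0013 -0.    ] p [0.4814 0.0416 0.1071] toolx yaw 107.4 toolz [-0.004 -0.002 -1.   ]
wrist tip along -0.009 lat -0.0011 up 0.0024
wrist collar along -0.159 lat -0.0015 up 0.0018
```

Call:
carry_out([
  [-0.04, 0.13, -0.23, 0, 0],
  [-0.04, 0.13, -0.23, 0, 0],
  [-0.17, 0.54, 0.02, 0, 0],
  [-0.3, 0.96, 0.27, 0, 0],
  [-0.43, 1.37, 0.52, 0, 0],
  [-0.56, 1.78, 0.77, 0, 0],
  [-0.82, 2.61, 1.27, 0, 0],
  [-1.08, 3.43, 1.77, 0, 0],
  [-1.08, 3.43, 1.77, 0, 0],
])

```text
clock: 10.5
position: [0.4703, 0.0777, 0.1253]
ee_rot: [-1.856, -2.532, 0.005]
force: [-0.2, 0.3, -1.8]
width: 0.193
```

```bash
python3 - <<'E'
from rel import *
rel('side','wrist',TM=.14)
E
```

```text
side 56 yaw 109.59 elev 29.23 res 0.0011 tip [0.4262 0.2128 0.1614] grip->tip 0.1645 axis at grip, tool xyz [-0.0014  0.0039 -0.0028] p [0.4703 0.0777 0.1253] toolx yaw 107.54 toolz [-0.004 -0.001 -1.   ]
side tip along 0.032 lat -0.0032 up -0.0016
side collar along -0.1179 lat 0.0016 up 0.0004
wrist 5014 yaw 107.4 elev 30.24 res 0.0003 tip [0.4367 0.1794 0.141 ] grip->tip 0.1248 axis at grip, tool xyz [-0.     -0.0014 -0.0001] p [0.4705 0.077  0.125 ] toolx yaw 107.51 toolz [-0.003 -0.001 -1.   ]
wrist tip along 0.0315 lat -0.0012 up -0.0006
wrist collar along -0.1185 lat -0.0014 up -0.0012
```

Call:
carry_out([
  [-0.26, 0.83, 0.5, 0, 0],
  [-0.52, 1.65, 1.0, 0, 0],
  [-0.78, 2.48, 1.5, 0, 0],
  [-1.04, 3.3, 2.0, 0, 0],
  [-1.3, 4.13, 2.5, 0, 0],
  [-1.56, 4.96, 3.0, 0, 0],
  [-1.82, 5.78, 3.5, 0, 0],
  [-2.08, 6.61, 4.0, 0, 0],
  [-2.34, 7.43, 4.5, 0, 0],
  [-2.6, 8.26, 5.0, 0, 0],
  [-2.81, 8.92, 5.4, 0, 0],
  [-2.81, 8.92, 5.4, 0, 0],
  [-2.81, 8.92, 5.4, 0, 0],
])

```text
clock: 11.9
position: [0.4424, 0.1657, 0.1789]
ee_rot: [-1.857, -2.532, 0.005]
force: [0.1, 0.2, -1.6]
width: 0.188
```

```bash
python3 - <<'E'
from rel import *
p,Rm=pose(); g=p+Rm[:,2]*.047; q=g+.0745*d-M; print('kin collar along,lat,up',q@d,q@lat,q@up,p)
a,Wt=cloud('top'); b,_=cloud('side'); w,_=cloud('wrist')
o=np.zeros((600,790,3),np.uint8); o[:300,:395]=cv2.resize(a[150:255,80:218],(395,300)); o[:300,395:]=cv2.resize(b[80:200,180:338],(395,300)); o[300:]=cv2.resize(w[0:290],(790,300))
save('c5.png',o)
E
```

```text
kin collar along,lat,up -0.010505004581255762 -0.00018196645733420912 -0.001488595985713101 [0.44239219 0.16573384 0.17890776]
```

View pics/c5.png

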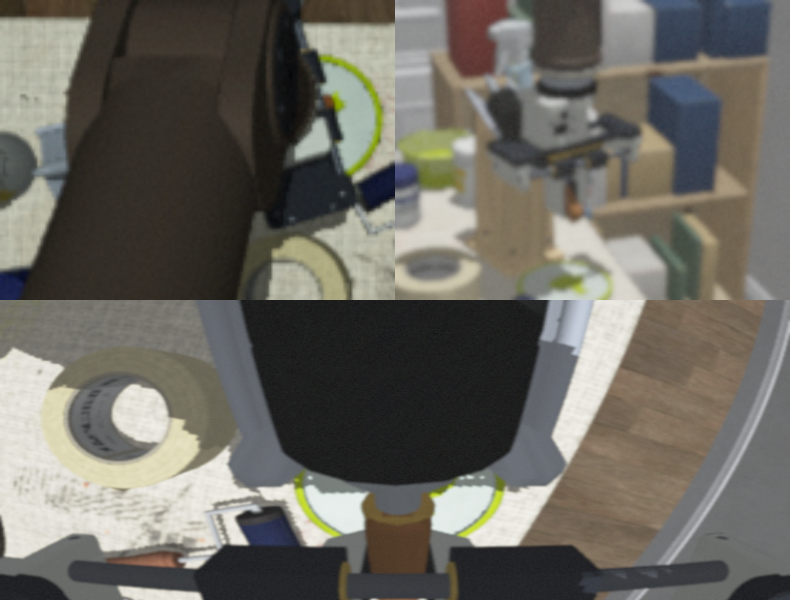

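Call:
carry_out([
  [0.06, -0.2, 0.46, 0, 0],
  [0.12, -0.39, 0.92, 0, 0],
  [0.15, -0.49, 1.15, 0, 0],
  [0.19, -0.59, 1.37, 0, 0],
  [0.22, -0.69, 1.6, 0, 0],
  [0.25, -0.79, 1.83, 0, 0],
  [0.28, -0.9, 2.1, 0, 0],
  [0.32, -1.02, 2.38, 0, 0],
  [0.32, -1.02, 2.38, 0, 0],
], squeeze=60)

```text
clock: 12.95
position: [0.4458, 0.1549, 0.2029]
ee_rot: [-1.859, -2.531, 0.005]
force: [-0.3, -0.2, -3.1]
width: 0.192
```

```bash
cat > hold.py <<'E'
from rel import *
def hold(yaw0=y):
    """wrist view: elevation of handle top (tool frame) and roller fit"""
    p,Rm=pose(); img,W=cloud('wrist',p,Rm); hsv=cv2.cvtColor(img,cv2.COLOR_RGB2HSV); L=(W-p)@Rm
    h=(hsv[...,0]<16)&(hsv[...,1]>110)&(abs(L[...,1])<.012)&(L[...,0]>-.01)&(L[...,0]<.06)&(L[...,2]>-.0)&(L[...,2]<.06)
    f=np.polyfit(L[h][:,0],L[h][:,2],1); print('handle px',h.sum(),'elev',np.degrees(np.arctan(-f[0])).round(2))
    b=(img.max(2)<60)&(hsv[...,1]<120)&(abs(L[...,1])<.03)&(L[...,0]>.045)&(L[...,0]<.2)&(L[...,2]>-.09)&(L[...,2]<.06)
    P=W[b]; print('black',len(P))
    if len(P)>200:
        o,a,yy,ee,m=cyl(P[::7],.025,yaw0,.52); g=p+Rm[:,2]*.047; t=(P-o)@a; e0=o+np.percentile(t,.5)*a
        e=np.radians(ee); k=np.array([a[0],a[1],a[2]]); r=(e0-g)
        print('roller yaw',round(yy,1),'elev',round(ee,1),'res',round(m,4),'low end world',e0.round(4),'along from grip',(r@k).round(4),'perp',np.linalg.norm(r-(r@k)*k).round(4),'end',np.percentile(t,99.5)-np.percentile(t,.5))
    print('force',np.round(arm.observe()['force'],2),'p',p.round(4))
    return img
E
python3 - <<'E'
from hold import *
hold()
E
```

```text
handle px 1757 elev 28.19
black 23718
roller yaw 107.3 elev 29.8 res 0.0003 low end world [0.4214 0.2273 0.1908] along from grip 0.0837 perp 0.008 end 0.04281459996501621
force [-0.85 -0.31 -2.22] p [0.4458 0.1549 0.2029]
```

Call:
carry_out([
  [0.06, -0.2, 0.46, 0, 0],
  [0.12, -0.39, 0.92, 0, 0],
  [0.19, -0.59, 1.37, 0, 0],
  [0.25, -0.79, 1.83, 0, 0],
  [0.31, -0.99, 2.29, 0, 0],
  [0.37, -1.18, 2.75, 0, 0],
  [0.43, -1.38, 3.2, 0, 0],
  [0.5, -1.58, 3.66, 0, 0],
  [0.56, -1.77, 4.12, 0, 0],
  [0.6, -1.9, 4.6, 0, 0],
  [0.6, -1.9, 5.4, 0, 0],
  [0.6, -1.9, 6.4, 0, 0],
  [0.6, -1.9, 6.4, 0, 0],
])

```text
clock: 14.3
position: [0.4524, 0.1362, 0.2681]
ee_rot: [-1.859, -2.532, 0.002]
force: [-0.4, 0.2, -3.7]
width: 0.192
```

```bash
python3 - <<'E'
from hold import *
hold(); I=rel('side',TM=.14); save('s6.png',cv2.resize(I[60:210,180:330],None,fx=4,fy=4,interpolation=cv2.INTER_CUBIC))
E
```

```text
handle px 1753 elev 28.64
black 24158
roller yaw 107.4 elev 30.1 res 0.0003 low end world [0.4286 0.2075 0.2552] along from grip 0.0822 perp 0.0083 end 0.044339853565874054
force [ 0.12  0.53 -4.2 ] p [0.4524 0.1362 0.2681]
side 99 yaw 93.03 elev 36.96 res 0.0019 tip [0.4043 0.2715 0.3198] grip->tip 0.1697 axis at grip, tool xyz [ 0.0121 -0.0387  0.0028] p [0.4521 0.1363 0.2675] toolx yaw 107.45 toolz [-0.002 -0.001 -1.   ]
side tip along 0.1592 lat 0.0064 up 0.1123
side collar along 0.0136 lat -0.0236 up 0.0922
```

View pics/s6.png

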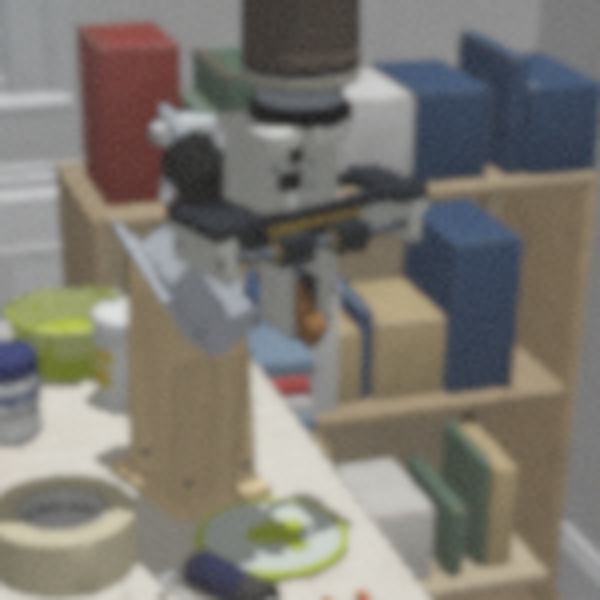

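Call:
carry_out([
  [0, -0.8, 1, 0, 0],
  [-0.2, -2.2, 2, 0, 0],
  [-0.5, -4.5, 2, -0.01, 0],
  [-0.8, -7.5, 2, -0.03, 0],
  [-1.1, -11, 2, -0.05, 0],
  [-1.4, -14.5, 2, -0.07, 0],
  [-1.7, -18, 2, -0.09, 0],
  [-2, -21.5, 2, -0.11, 0],
  [-2.3, -25, 2, -0.122, 0],
  [-2.7, -28.5, 2, -0.122, 0],
  [-3, -32, 2, -0.122, 0],
  [-3.4, -35.5, 2, -0.122, 0],
  [-3.7, -39, 1.5, -0.122, 0],
  [-4, -42, 1, -0.122, 0],
  [-4.2, -44.5, 0, -0.122, 0],
  [-4.3, -46, -1, -0.122, 0],
  [-4.34, -46.8, -2, -0.122, 0],
  [-4.34, -46.9, -2, -0.122, 0],
  [-4.34, -46.9, -2, -0.122, 0],
])

```text
clock: 16.3
position: [0.4071, -0.3335, 0.2473]
ee_rot: [-2.011, -2.411, 0.004]
force: [0.6, 0.1, -3.0]
width: 0.187
```

```bash
python3 - <<'E'
from hold import *
hold(1.753)
y0=1.753
I,W=cloud('top'); p,Rm=pose(); 
for n,(I,W) in(('top',(I,W)),('side',cloud('side'))):
    q=W-(p+Rm[:,2]*.047); u=np.array([np.cos(y0),np.sin(y0),0]); v=np.array([-u[1],u[0],0]); t=q@u
    m=(I.max(2)<(55 if n=='top' else 75))&(t>.06)&(t<.2)&(abs(q@v)<.04)&(q[...,2]>.0)&(abs(q[...,2]-t*.577)<.05)
    P=W[m]; 
    if len(P)>60:
        o,a,yy,ee,r=cyl(P,.025,y0,.5); tt=(P-o)@a-(p+Rm[:,2]*.047-o)@a; print(n,len(P),'stack yaw,el',yy,ee,r,'range from grip',np.percentile(tt,[.5,99.5]))
    save('h7'+n+'.png',I)
a=cv2.imread('pics/h7top.png')[150:270,220:420]; b=cv2.imread('pics/h7side.png')[150:320,200:370]
o=np.zeros((600,790,3),np.uint8); o[:300,:500]=cv2.resize(a,(500,300)); o[300:,:300]=cv2.resize(b,(300,300))
cv2.imwrite('pics/c7.png',o)
E
```

```text
handle px 1761 elev 28.59
black 26053
roller yaw 100.5 elev 30.2 res 0.0003 low end world [ 0.3931 -0.2649  0.2315] along from grip 0.0761 perp 0.0084 end 0.050304251077128416
force [ 0.56  0.02 -2.94] p [ 0.4071 -0.3335  0.2473]
top 784 stack yaw,el 100.59240992303822 29.854593618112254 0.0006930739506447216 range from grip [0.08024944 0.17402178]
side 462 stack yaw,el 101.45476001945498 29.385417677719257 0.0008475318939349594 range from grip [0.09905428 0.16934237]
```

View pics/c7.png

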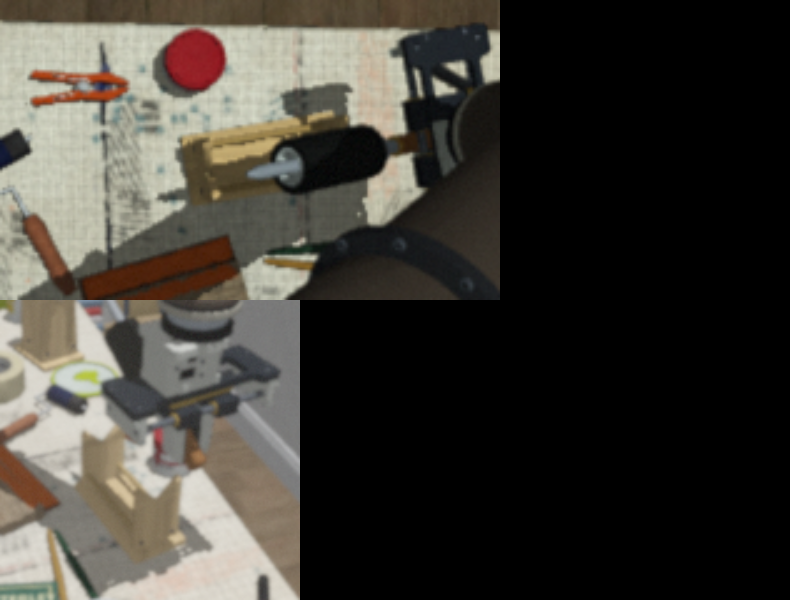

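Call:
carry_out([
  [0.1, 0, -1.5, 0, 0],
  [0.19, 0, -4, 0, 0],
  [0.19, 0, -7, 0, 0],
  [0.19, 0, -9.5, 0, 0],
  [0.19, 0, -11.3, 0, 0],
  [0.19, 0, -12.3, 0, 0],
  [0.19, 0, -13, 0, 0],
  [0.19, 0, -13.4, 0, 0],
  [0.19, 0, -13.7, 0, 0],
  [0.19, 0, -13.7, 0, 0],
  [0.19, 0, -13.7, 0, 0],
])

```text
clock: 17.55
position: [0.4107, -0.333, 0.1109]
ee_rot: [2.009, 2.415, -0.004]
force: [0.1, -3.6, -5.0]
width: 0.189
```

```bash
python3 - <<'E'
from hold import *
hold(1.753)
p,Rm=pose(); print(p,Rm[:,0])
E
```

```text
handle px 1754 elev 28.5
black 26045
roller yaw 101.1 elev 30.0 res 0.0003 low end world [ 0.3963 -0.2646  0.0949] along from grip 0.0761 perp 0.0082 end 0.05026202124581618
force [ 1.45 -4.33 -5.51] p [ 0.4107 -0.333   0.1109]
[ 0.41064209 -0.33298867  0.11093938] [-0.1820672   0.9832845  -0.00176917]
```

Call:
carry_out([
  [-0.1, -0.15, 0, 0, 0],
  [-0.15, -0.2, 0, 0, 0],
  [-0.15, -0.2, -0.15, 0, 0],
  [-0.15, -0.2, -0.25, 0, 0],
  [-0.15, -0.2, -0.25, 0, 0],
])

```text
clock: 18.1
position: [0.409, -0.3347, 0.1082]
ee_rot: [-2.009, -2.415, 0.003]
force: [-0.0, -0.8, -2.3]
width: 0.191
```

```bash
python3 - <<'E'
from hold import *
s=arm.observe(); print(np.round(s['position'],4),np.round(s['force'],2),np.round(s['ft_torque'],3))
img=hold(1.753); save('w8.png',cv2.resize(img[0:300],(780,457)))
E
```

```text
[ 0.409  -0.3347  0.1082] [-0.02 -0.75 -2.29] [-0.356 -0.034  0.035]
handle px 1750 elev 28.47
black 26100
roller yaw 101.0 elev 30.1 res 0.0003 low end world [ 0.3946 -0.2664  0.0923] along from grip 0.0761 perp 0.0082 end 0.050355939780774725
force [ 0.45 -1.14 -3.31] p [ 0.409  -0.3347  0.1082]
```

View pics/w8.png

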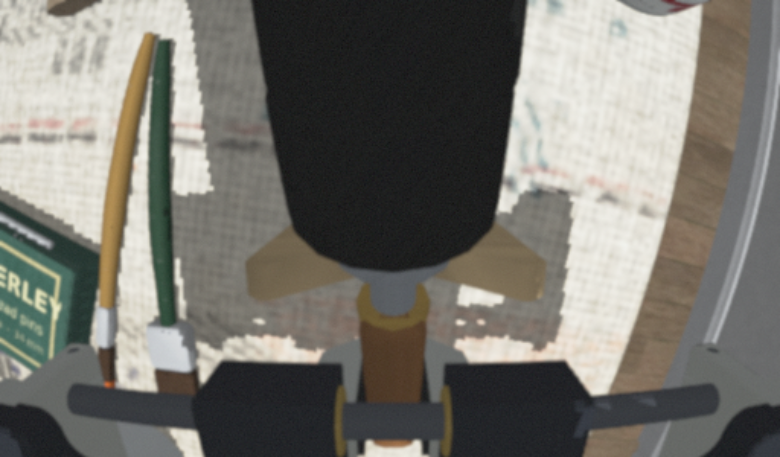

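Call:
carry_out([
  [0, 0, 0, 0, 0],
  [0, 0, 0, 0, 0],
  [0, 0, 0, 0, 0],
  [0.01, -0.07, 0.2, 0, 0],
  [0.02, -0.13, 0.4, 0, 0],
  [0.03, -0.2, 0.6, 0, 0],
  [0.05, -0.27, 0.85, 0, 0],
  [0.06, -0.32, 1.1, 0, 0],
  [0.07, -0.36, 1.3, 0, 0],
  [0.07, -0.36, 1.3, 0, 0],
], squeeze=12)

```text
clock: 19.15
position: [0.41, -0.3384, 0.1217]
ee_rot: [2.009, 2.415, -0.003]
force: [1.8, -0.3, 1.4]
width: 0.197
```

```bash
python3 - <<'E'
from hold import *
hold(1.753)
E
```

```text
handle px 2574 elev 13.49
black 15814
roller yaw 100.9 elev 14.0 res 0.0004 low end world [ 0.3949 -0.2658  0.0851] along from grip 0.0746 perp 0.0079 end 0.04582444584114803
force [ 0.19 -0.65  2.41] p [ 0.41   -0.3384  0.1217]
```

Call:
carry_out([
  [0, -0.03, 0.2, 0, 0],
  [0.01, -0.05, 0.4, 0, 0],
  [0.01, -0.07, 0.6, 0, 0],
  [0.02, -0.09, 0.8, 0, 0],
  [0.02, -0.1, 1.0, 0, 0],
  [0.03, -0.1, 1.2, 0, 0],
  [0.03, -0.1, 1.35, 0, 0],
  [0.03, -0.1, 1.5, 0, 0],
  [0.03, -0.1, 1.6, 0, 0],
  [0.03, -0.1, 1.6, 0, 0],
], squeeze=10)

```text
clock: 20.2
position: [0.41, -0.3394, 0.1375]
ee_rot: [-2.009, -2.415, 0.003]
force: [0.3, 1.7, -1.8]
width: 0.193
```

```bash
cat > fin.py <<'E'
from hold import *
def fin(ns=('top','side')):
    y0=1.753; u=np.array([np.cos(y0),np.sin(y0),0]); C=np.array([.387,-.2115,0])
    for n in ns:
        I,W=cloud(n); v=np.array([-u[1],u[0],0]); q=W-C; t=q@u
        m=(I.max(2)<(55 if n=='top' else 75))&(abs(t)<.1)&(abs(q@v)<.035)&(W[...,2]>.075)&(W[...,2]<.16)
        P=W[m]
        if len(P)>60:
            o,a,yy,ee,r=cyl(P,.025,y0,0.); tt=(P-C)@u; print(n,len(P),'stack yaw,el',round(yy,2),round(ee,2),round(r,4),'axis pt',o.round(4),'range from rack centre',np.percentile(tt,[.5,99.5]).round(4))
        w=(~m)&(abs(q@v)<.036)&(W[...,2]>.1)&(W[...,2]<.115)&(abs(t)<.09)&(abs(q@v)>.022); h,e=np.histogram(t[w],bins=np.arange(-.09,.091,.004)); print('rims',[(round(b+.002,3),int(c)) for b,c in zip(e,h) if c>3])
    return I
E
python3 - <<'E'
from fin import *
hold(1.753); fin()
E
```

```text
handle px 2982 elev -0.8
black 11384
roller yaw 100.8 elev -0.8 res 0.0004 low end world [ 0.3951 -0.2673  0.0816] along from grip 0.0738 perp 0.008 end 0.051156958450533835
force [ 0.43  1.14 -1.77] p [ 0.41   -0.3394  0.1375]
top 695 stack yaw,el 101.11 -1.53 0.0011 axis pt [ 0.3892 -0.2211  0.0835] range from rack centre [-0.0971  0.0405]
rims [(np.float64(-0.076), 5), (np.float64(-0.072), 6), (np.float64(-0.068), 8), (np.float64(0.068), 4), (np.float64(0.072), 13), (np.float64(0.076), 6)]
side 222 stack yaw,el 100.23 -1.07 0.0007 axis pt [ 0.3833 -0.2003  0.0827] range from rack centre [-0.0198  0.0364]
rims [(np.float64(0.068), 18), (np.float64(0.072), 19), (np.float64(0.076), 4)]
```

Call:
carry_out([
  [0, 0, -0.08, 0, 0],
  [0, 0, -0.08, 0, 0],
  [0, 0, -0.08, 0, 2.2],
  [0, 0, -0.08, 0, 3],
  [0, 0, -0.08, 0, 4],
  [0, 0, -0.08, 0, 5],
  [0, 0, -0.08, 0, 6],
  [0, 0, -0.08, 0, 6],
  [0, 0, -0.08, 0, 6],
  [0, 0, 1, 0, 6],
  [0, 0, 3, 0, 6],
  [0, -1, 6, 0, 6],
  [0, -2, 10, 0, 6],
  [0, -3, 14, 0, 6],
  [0, -4, 18, 0, 6],
  [0, -4, 18, 0, 6],
], squeeze=10)

```text
clock: 21.95
position: [0.4103, -0.3829, 0.3233]
ee_rot: [2.006, 2.406, -0.004]
force: [-0.3, -0.1, -0.8]
width: 0.652
```

```bash
python3 - <<'E'
from fin import *
fin(); a,_=cloud('top'); b,_=cloud('side'); w,_=cloud('wrist')
o=np.zeros((600,790,3),np.uint8); o[:300,:430]=cv2.resize(a[160:255,230:400],(430,300),interpolation=cv2.INTER_CUBIC); o[:300,430:]=cv2.resize(b[190:310,210:340],(360,300),interpolation=cv2.INTER_CUBIC); o[300:,:500]=cv2.resize(w[0:300],(500,300))
o[300:,500:]=cv2.resize(b[80:280,150:340],(290,300))
save('c9.png',o); s=arm.observe(); print(s['position'],s['force'],s['width'])
E
```

```text
top 731 stack yaw,el 101.24 1.48 0.0012 axis pt [ 0.3902 -0.2242  0.0821] range from rack centre [-0.0985  0.0403]
rims [(np.float64(-0.076), 7), (np.float64(-0.072), 16), (np.float64(-0.068), 13), (np.float64(0.068), 6), (np.float64(0.072), 14), (np.float64(0.076), 11)]
side 523 stack yaw,el 100.97 0.02 0.0006 axis pt [ 0.3882 -0.2238  0.082 ] range from rack centre [-0.0551  0.035 ]
rims [(np.float64(-0.076), 19), (np.float64(-0.072), 20), (np.float64(-0.068), 10), (np.float64(0.068), 15), (np.float64(0.072), 19), (np.float64(0.076), 7)]
[ 0.40983309 -0.37846177  0.31644713] [0.14929552 0.12924482 0.37946229] 0.6529096792009953
```

View pics/c9.png

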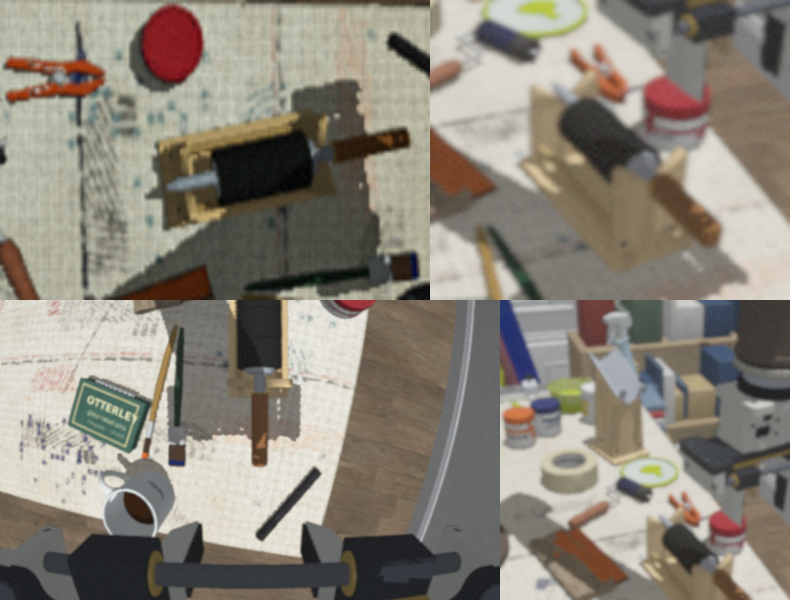

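Call:
carry_out([
  [0, 0, 0, 0, 6],
  [0, 0, 0, 0, 6],
  [0, 0, 0, 0, 6],
  [0, 0, 0, 0, 6],
  [0, 0, 0, 0, 6],
])

```text
clock: 22.7
position: [0.4098, -0.3785, 0.3163]
ee_rot: [-2.007, -2.414, 0.003]
force: [0.4, -0.5, 0.1]
width: 0.652
```

```bash
python3 - <<'E'
from fin import *
fin(('side',)); print(arm.sign_off())
E
```

```text
side 524 stack yaw,el 100.74 -0.2 0.0007 axis pt [ 0.3883 -0.2241  0.082 ] range from rack centre [-0.0549  0.0346]
rims [(np.float64(-0.076), 22), (np.float64(-0.072), 15), (np.float64(-0.068), 11), (np.float64(0.068), 14), (np.float64(0.072), 18), (np.float64(0.076), 9)]
the job is handed in; nothing more can be done
None
```

The job is done and handed in at about 23 s on the robot's clock. All three rollers hang on the spit in the rack.

**What I did:**
- I gripped the spit by its handle and tilted it to 30° by levering its neck in the near notch.
- I pushed it through all three bores with the collar stopped just outside the chute's ears, then lifted the stack over the ears.
- The rollers slid down against the collar on the way to the rack. There I lowered the neck into the near notch, levelled the spit with a light grip, let go and backed away.

**Last checks:**
- **Stack position:** it hangs level (side view −0.2°) and spans about −55 to +40 mm from the rack's centre. The cheeks' inner faces are at ±68 mm, so it touches neither.
- **Other things:** the neck sits in the near notch, the chute is empty, and the clamp and jar look to be where they were.
- **Force:** the largest reading I saw was about 7 N, when the handle or neck brushed the near cheek on the way down. I shifted back 2 mm to clear it.

**Disagreements:**
- **Top camera:** after release it fitted the stack at +1.5° where the side camera said 0°. It also put the near end at −98 mm because its dark mask spilled past the stack, so I went by the side view there.
- **One tip fit:** at the chute mouth it was spoiled by the ears, and I redid it on a shorter length of rod.

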